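# Send a rack of tubes down the empty roller lane

## Task

A rack of capped tubes is standing on the steel entry plate of the sloped roller lanes. Push it onto the rollers of the lane that is still empty, so that it rolls down and comes to rest square against that lane's end stop. Handle it gently, keep it upright, and leave the racks in the full lane and the other things on the bench where they are.

Things in the scene. Friction and masses are not known exactly. Their poses are not given: they have to be found in the camera images.
- rack: The rack to send: black block 120 long (own x) x 64 wide (y) x 46 mm high, flat upright sides; nine capped tubes stand in it, caps reach 72 mm above its underside, inside its outline. 0.2 to 0.4 kg. Origin: centre of the underside. It starts on the entry plate, up to 30 mm to either side of the plate's centre line, its length along the lanes to within 0.25 rad; either end may go first.
- entry_plate: Fixed level steel plate without a rim, 240 x 240 mm, top 70 mm above the bench. Origin: on the bench below the middle of the edge where the lanes begin (the brow). Own x points level in the direction in which racks roll, away from the plate; y to the left of that; z up. The plate covers x -240 to 0 and y -120 to 120 mm, top at z 70 mm.
- empty_lane: The roller lane with nothing on it, beside the full lane, 110 mm between centre lines; which is left and which right varies (its origin is at y +55 or -55 mm in the plate's frame). Origin: on the bench below the lane's centre line at the brow; axes parallel to the plate's. Free-turning rollers, 16 mm thick and 24.5 mm apart, slope down 6 degrees along +x; the first is level with the plate.
- first_roller (a point): Middle of the top of the empty lane's first roller, x 13 mm from the brow. A rack pushed squarely until its middle is past this point tips onto the slope and rolls down by itself at 0.15 to 0.35 m/s.
- lead_in (a point): Middle of the empty lane's mouth, at plate height, 45 mm before the brow. From here thin lead-ins, 16 mm high and 97 mm apart, narrow over 45 mm to the lane's side guides, which are 72 mm apart and stand 16 mm above the rollers.
- end_stop (a point): Middle of the foot of the empty lane's end stop, on its face at roller height, 300 mm down the slope from the brow. The face is square to the slope, 36 mm high. A rack resting against it has its origin 60 mm up the slope: x 239, y 0 (up to 4 mm either side), z 46 mm in the lane's frame.
- full_lane: The other lane, alike in every way, filled by two racks.
- parked_rack1: Rack like the one to send, resting on the full lane against its end stop. Origin: centre of its underside.
- parked_rack2: Rack like the one to send, resting on the full lane against parked_rack1. Origin: centre of its underside.
- specimen_pot: Bystander: grey jar with a yellow lid, 58 mm diameter, 70 mm high, on the bench beyond the lanes. Origin: centre of its underside.
- small_pot: Bystander: grey jar with a blue lid, 42 mm diameter, 55 mm high, on the bench to the robot's right. Origin: centre of its underside.
- label_roll: Bystander: roll of brown paper labels lying flat, 80 mm diameter, 30 mm high, on the bench to the robot's left. Origin: centre of its underside.

How it is judged:
At the end, for the whole second after the job is handed in: The rack rests on the rollers of the empty lane, upright, lengthwise between the side guides (within 8 mm of the centre line) and within 6 mm of touching the end stop, at rest; the two parked racks are within 15 mm and the pots and the label roll within 20 mm of where they were (x of rack in the frame of empty_lane between 0.232 and 0.246 m and y of rack in the frame of empty_lane between -0.008 and 0.008 m and z of rack in the frame of empty_lane below 0.052 m and angle between the x axis of rack and the x axis of empty_lane, either way round below 0.16 rad and angle between rack's own z axis and vertical below 0.15 rad and linear speed of rack below 0.01 m/s and distance of each of parked_rack1, parked_rack2 from where it was at the start of the episode below 0.015 m and distance of each of specimen_pot, small_pot, label_roll from where it was at the start of the episode below 0.02 m).
It fails at once if the rack is tipped by more than 0.45 rad (angle between rack's own z axis and vertical above 0.45 rad).
It fails at once if the rack moves faster than 0.7 m/s (shoved, thrown or dropped) (linear speed of rack above 0.7 m/s).
It fails at once if a parked rack is shifted by more than 30 mm (distance of any of parked_rack1, parked_rack2 from where it was at the start of the episode above 0.03 m).
It fails at once if a pot or the label roll is shifted by more than 40 mm (distance of any of specimen_pot, small_pot, label_roll from where it was at the start of the episode above 0.04 m).
It also fails if it takes over 45 s, if anything falls off the work surface, if the arm or the gripper's body presses on something with over 40 N, if the wrist force passes 120 N, or if a joint passes its speed limit or range.

## Robot

A 6-joint arm with a two-finger parallel gripper is mounted at the origin on the work surface. World frame = base frame: x ahead of the robot, y to its left, z up, the work surface at z = 0. Lengths are in m, angles in rad, forces in N, time in s.
With the tool pointing down it reaches from about 0.3 to 0.775 m from the base axis. Payload 14.6 kg.
Tool frame: the origin (TCP) lies at the very end of the fingers, on their centre line; the grasp point (between the pads) lies 19 mm behind it; x points along the fingers, z is the direction in which the jaws open and shut, and the axes are right-handed (so a half turn about x gives the same grasp; the last joint's range is limited). The gripper opens to 85 mm and grips with 20 to 120 N. Pads are 22 mm wide; open, the fingers measure 114 mm over their backs; the gripper's body (76 mm by 85 mm) begins 54 mm behind the grasp point. The pads swing forward as they close: fully open they stand 13 mm farther back than shut.
Start: joints at [1.233, 0.3, 1.521, -0, 1.321, -0.067], TCP at [0.147, 0.53, 0.231] pointing down, gripper open.
Joint ranges: [-3.03, 3.03], [-0.79, 2.21], [0.23, 2.52], [-1.04, 4.18], [0, 3.07], [-2.55, 2.55]. Speed limits (rad/s): [2.22, 2.22, 2.57, 3.14, 3.14, 3.14].

## Interface

Orientations are given as a unit quaternion [w, x, y, z].
In Python, from bench import r, imaging gives the robot as it stands. The module is installed in compiled form; this text tells all that it offers.
- The arm moves only by the tool arm_command, never from a script. Its argument "increments" is a list of rows, each an object with "delta_pos": the shift along the tool's x, y, z in cm, a list of three; "yaw": the turn about the tool's x in degrees; "grip": the opening in per cent of the stroke, from 0 (shut) to 100 (fully open). A call has 1 to 20 rows; each row is the pose to reach, as a shift and turn from the pose commanded when the call began, along the tool's axes at that moment; what a row does not reach only later rows make up. A row lasts 1/10 s, in which the tool goes at most 50 mm and 8.59 degrees, less where a joint would pass 70% of its speed; a pose out of reach is approached as far as the arm can. A call with a gripper value outside its range is refused whole. The fingers move at their own pace and stop on an object; "newtons" is the grip in N (left out, the last holds). Time passes only in rows, so rows that repeat a pose let the fingers close. It gives the time, the measured TCP pose, the force and the opening at its end, in the units of the state.
- r.get_state(): the state, without advancing time (a new reading comes with each control period).
- imaging.camera(name): name is "side" or "top" or "wrist"; returns a dict with "image" (400x640x3 uint8, blue, green, red), "depth" (400x640 float32, m along the optical axis (not along the pixel's ray), 0 where there is no reading), "intrinsics" (3x3 intrinsics, pixels), "pose" (4x4, takes a point from camera to world coordinates). Camera axes: x right, y down, z forward; pixel columns grow to the right and rows downward; lengths in m; the calibration is good to about 2 mm. A picture is of the moment at which its call begins.
- r.sign_off(): hands the job in, once; it reports no verdict.
The state is a dict: "time_s": time; "joint_positions": joint angles; "joint_velocities": joint speeds; "joint_efforts": joint torques, N m; "position": TCP position; "tcp_rot": TCP orientation; "wrist_force": force on the tool from outside, world axes, zero at the start; "ft_torque": the same for the moment, N m; "opening": finger opening in m.
Only numpy, scipy, OpenCV 4.12 (cv2) and the standard library are available. Lean on these libraries where they do the work, as an engineer would, in place of code of your own. Each camera call takes 0.05 s, during which the arm holds its last target.

## Working session

There is one attempt and no reset: what is moved stays moved. The work goes in short steps, Python scripts to look and compute and a tool call to move; the robot and the scene stay as the last step left them, time stands still between calls to the robot, and variables do not carry over. Pictures are saved under pics/ and viewed, and the job is handed in when it is done.

Besides the shell and the picture viewer there is one more tool, called in YAML: its name, and indented under it one key for each argument. arm_command: Moves the arm, as the interface text tells. Its arguments: {"type":"object","properties":{"increments":{"type":"array","items":{"type":"object","properties":{"delta_pos":{"type":"array","items":{"type":"number"}},"yaw":{"type":"number"},"grip":{"type":"number"}}}},"newtons":{"type":"number"}},"required":["increments"]}

```bash
mkdir -p pics; python3 - <<'E'
from bench import r, imaging
import cv2,numpy as np
for n in("top","side"):
    d=imaging.camera(n); cv2.imwrite(f"pics/{n}0.png",d["image"]); np.savez(f"pics/{n}0.npz",**d)
    print(n,d["intrinsics"].round(1).tolist(),d["pose"].round(3).tolist())
s=r.get_state();print(s["time_s"],s["position"],s["tcp_rot"],s["wrist_force"],s["opening"])
E
```

```text
top [[368.9, 0.0, 319.9], [0.0, 368.9, 194.3], [0.0, 0.0, 1.0]] [[-0.005, -0.993, 0.117, 0.462], [-1.0, 0.004, -0.012, -0.016], [0.011, -0.117, -0.993, 1.178], [0.0, 0.0, 0.0, 1.0]]
side [[425.7, 0.0, 315.4], [0.0, 425.7, 198.1], [0.0, 0.0, 1.0]] [[0.993, -0.086, 0.077, 0.478], [-0.114, -0.63, 0.768, -1.212], [-0.018, -0.772, -0.636, 1.054], [0.0, 0.0, 0.0, 1.0]]
0.1 [0.14705955 0.52975722 0.23076065] [ 0.56260218 -0.42813231  0.5632469   0.42770837] [0.34829971 0.04475704 0.61161002] 0.08560843320765309
```

View pics/top0.png

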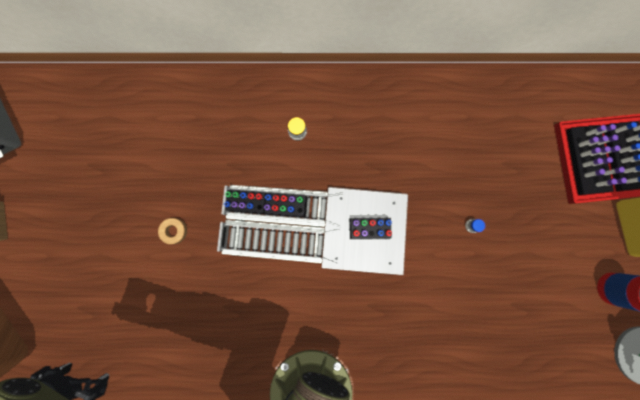

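View pics/side0.png

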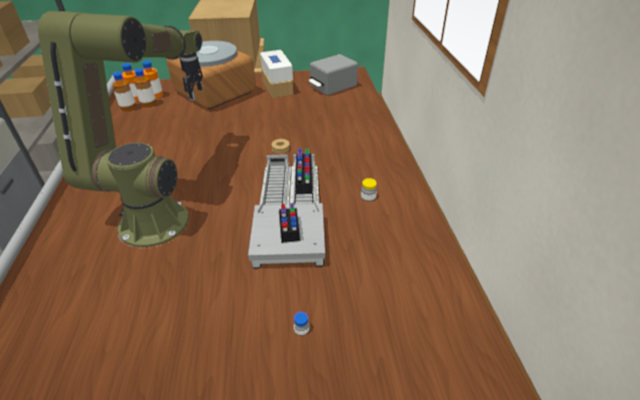

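The top view shows the plate at columns 322-408, rows 187-275. The rack is at about (370, 228), and the lanes run to the left (world +y). The lower, robot-side lane is empty. Next I'll measure this.

```bash
cat > h.py <<'E'
import numpy as np,cv2
def pts(d):
    K=d["intrinsics"];P=d["pose"];z=d["depth"];v,u=np.mgrid[:400,:640]
    c=np.stack([(u-K[0,2])/K[0,0]*z,(v-K[1,2])/K[1,1]*z,z],-1)
    w=c@P[:3,:3].T+P[:3,3]; w[z==0]=np.nan; return w
def ray(d,uv,h):
    K=d["intrinsics"];P=d["pose"];uv=np.atleast_2d(uv).astype(float)
    c=np.c_[(uv-K[:2,2])/[K[0,0],K[1,1]],np.ones(len(uv))]@P[:3,:3].T
    return P[:3,3]+c*((h-P[2,3])/c[:,2])[:,None]
E
python3 - <<'E'
from h import *
d=dict(np.load("pics/top0.npz"));w=pts(d);z=w[...,2]
g=d["image"];sub=g[175:285,205:425]
cv2.imwrite("pics/top0z.png",cv2.resize(sub,None,fx=3.6,fy=3.6,interpolation=cv2.INTER_CUBIC))
# plate
hsv=cv2.cvtColor(g,cv2.COLOR_BGR2HSV)
m=((hsv[...,1]<60)&(hsv[...,2]>150)).astype(np.uint8);m[:,:322]=0;m[:,415:]=0;m[:180]=0;m[280:]=0
print("plate z",np.nanmedian(z[m>0]))
n,l,s,c=cv2.connectedComponentsWithStats(m);k=1+s[1:,4].argmax();ys,xs=np.nonzero(l==k)
hull=cv2.convexHull(np.c_[xs,ys].astype(np.float32));
wp=ray(d,hull[:,0],0.07)[:,:2]
print("plate world",cv2.minAreaRect(wp.astype(np.float32)),cv2.boxPoints(cv2.minAreaRect(wp.astype(np.float32))))
# rack : dark/coloured px in plate
m2=np.zeros((400,640),np.uint8);m2[205:250,340:402]=1
m2&=((hsv[...,2]<110)|(hsv[...,1]>80)).astype(np.uint8)
n,l,s,c=cv2.connectedComponentsWithStats(m2);k=1+s[1:,4].argmax();ys,xs=np.nonzero(l==k);print(s[k])
print("rack z",np.nanpercentile(z[l==k],[5,25,50,75,95]))
rp=ray(d,np.c_[xs,ys],0.116)[:,:2].astype(np.float32);R=cv2.minAreaRect(rp);print("rack@.116",R,cv2.boxPoints(R))
hi=(z>0.095)&(np.abs(w[...,1]+0.13)<.15)&(np.abs(w[...,0]-.4)<.12)
hi[:, :330]=0
R=cv2.minAreaRect(w[hi][:,:2].astype(np.float32));print("depth rack",R,w[hi].mean(0))
E
```

```text
plate z 0.07004870591397983
plate world ((0.4845699071884155, -0.15542814135551453), (0.2594166100025177, 0.24316485226154327), 84.7685775756836) [[ 0.35166728 -0.2735104 ]
 [ 0.59381926 -0.2956819 ]
 [ 0.6174725  -0.03734589]
 [ 0.37532055 -0.01517439]]
[350 217  42  22 829]
rack z [0.1127362  0.11514489 0.1170073  0.13850191 0.14377688]
rack@.116 ((0.49093759059906006, -0.17371200025081635), (0.11855482310056686, 0.06011950597167015), 89.71408081054688) [[ 0.4605824  -0.23283866]
 [ 0.52070117 -0.23313868]
 [ 0.5212928  -0.11458534]
 [ 0.461174   -0.11428532]]
depth rack ((0.4881214499473572, -0.17363932728767395), (0.11839334666728973, 0.06050654500722885), 89.5721206665039) [ 0.48867463 -0.17164563  0.12278136]
```

View pics/top0z.png

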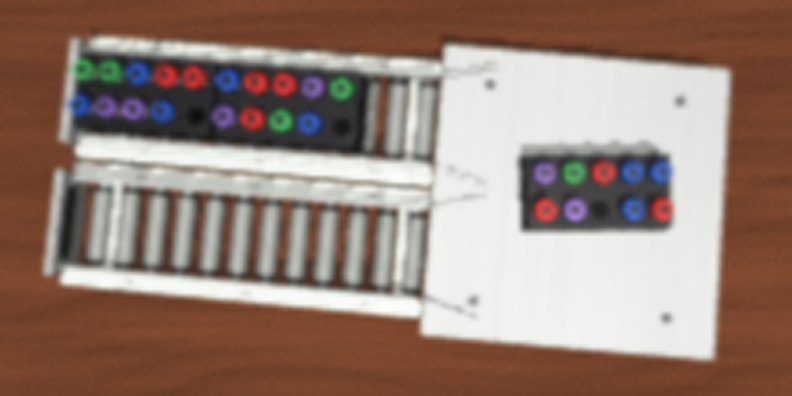

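```bash
python3 - <<'E'
from h import *
from bench import r
from scipy.spatial.transform import Rotation as Ro
s=r.get_state();q=s["tcp_rot"];R=Ro.from_quat(np.r_[q[1:],q[0]]).as_matrix();print("tool axes\n",R.round(3),s["position"])
d=dict(np.load("pics/top0.npz"))
t=lambda a:np.array(a)/3.6+[205,175]-0.36
a=ray(d,[t(x) for x in[(443,43),(730,69),(715,359),(420,336)]],.07)[:,:2];print("corners",a.round(4).tolist())
print([np.linalg.norm(a[i]-a[(i+1)%4]) for i in range(4)])
ctr=a.mean(0);e=(a[0]-a[1]+a[3]-a[2]);l=(a[3]-a[0]+a[2]-a[1]);ang=np.arctan2(e[1],e[0]);ang2=np.arctan2(l[1],l[0])-np.pi/2
print(ctr,np.degrees([ang,ang2]))
ang=(ang+ang2)/2 if abs(ang-ang2)<1 else ang
ex=np.array([np.cos(ang),np.sin(ang)]);ey=np.array([-ex[1],ex[0]]);o=ctr+.12*ex;print("brow",o)
lane=o+.055*ey;print("lane",lane,"mouth",lane-.045*ex,"stop",lane+.298*ex,"final",lane+.239*ex)
print("stop px check world from img", ray(d,[t((62,222))],.07+.036-.03))
rk=np.array([.4895,-.1737]);print("rack in plate",(rk-o)@ex,(rk-o)@ey)
dl=lambda p:100*(R.T@(np.r_[p,.231]-s["position"]))
print("delta to rack",dl(rk))
E
```

```text
tool axes
 [[-0.    -0.964  0.268]
 [-0.001  0.268  0.964]
 [-1.     0.    -0.001]] [0.14705955 0.52975722 0.23076065]
corners [[0.6162, -0.0531], [0.5933, -0.2947], [0.3536, -0.2745], [0.3736, -0.0324]]
[np.float64(0.24272339635628404), np.float64(0.24054443180621343), np.float64(0.24292656016127345), np.float64(0.24349572568119102)]
[ 0.48420939 -0.16367673] [84.92864147 85.15065903]
brow [ 0.49458535 -0.04412616]
lane [ 0.43979133 -0.03937051] mouth [ 0.43590035 -0.08420198] stop [0.4655583  0.25751341] final [0.46045679 0.19873438]
stop px check world from img [[0.46800391 0.26139994 0.076     ]]
rack in plate -0.12952826623414904 -0.006137474316446009
delta to rack [ 3.60238647e-02 -5.18158221e+01 -5.86199213e+01]
```

arm_command:
  increments:
    - {"delta_pos": [0, -3, -3.4], "yaw": 4, "grip": 100}
    - {"delta_pos": [0, -6, -6.8], "yaw": 9}
    - {"delta_pos": [0, -9, -10.2], "yaw": 13}
    - {"delta_pos": [0, -12, -13.6], "yaw": 18}
    - {"delta_pos": [0, -15, -17], "yaw": 22}
    - {"delta_pos": [0, -18, -20.4], "yaw": 26}
    - {"delta_pos": [0, -21, -23.8], "yaw": 30}
    - {"delta_pos": [0, -24, -27.2], "yaw": 35}
    - {"delta_pos": [0, -27, -30.5], "yaw": 39}
    - {"delta_pos": [0, -30, -34], "yaw": 43}
    - {"delta_pos": [0, -33, -37.3], "yaw": 48}
    - {"delta_pos": [0, -36, -40.7], "yaw": 52}
    - {"delta_pos": [0, -39, -44.1], "yaw": 56}
    - {"delta_pos": [0, -42, -47.5], "yaw": 61}
    - {"delta_pos": [0, -45, -50.9], "yaw": 65}
    - {"delta_pos": [0, -48, -54.3], "yaw": 70}
    - {"delta_pos": [0, -50.5, -57.1], "yaw": 73}
    - {"delta_pos": [0, -51.8, -58.6], "yaw": 74.9}
    - {"delta_pos": [0, -51.8, -58.6], "yaw": 74.9}
    - {"delta_pos": [0, -51.8, -58.6], "yaw": 74.9}

```text
invalid input
```

```bash
python3 - <<'E'
from bench import r, imaging
import cv2,numpy as np
d=imaging.camera("wrist"); cv2.imwrite("pics/w1.png",d["image"])
s=r.get_state();print(s["time_s"],s["position"],s["tcp_rot"],s["joint_positions"])
from scipy.spatial.transform import Rotation as Ro
q=s["tcp_rot"];print(Ro.from_quat(np.r_[q[1:],q[0]]).as_matrix().round(3))
E
```

```text
0.15 [0.14707508 0.52980452 0.23085281] [ 0.56265297 -0.42807259  0.56319981  0.42776333] [ 1.23337087e+00  3.00379090e-01  1.52138957e+00  6.29518058e-05
  1.32071036e+00 -6.65970878e-02]
[[-0.    -0.964  0.268]
 [-0.001  0.268  0.964]
 [-1.     0.    -0.001]]
```

View pics/w1.png

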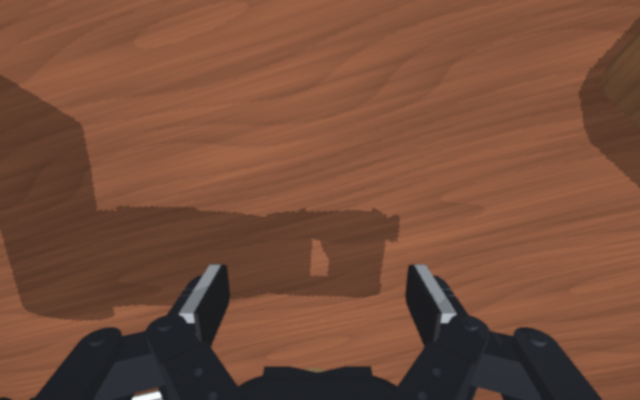

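The call was refused, and the wrist picture shows bare bench with the arm still at its start. I'll resend it with all keys in every row.

arm_command:
  increments:
    - {"delta_pos": [0, -3, -3.4], "yaw": 4, "grip": 100}
    - {"delta_pos": [0, -6, -6.8], "yaw": 9, "grip": 100}
    - {"delta_pos": [0, -9, -10.2], "yaw": 13, "grip": 100}
    - {"delta_pos": [0, -12, -13.6], "yaw": 18, "grip": 100}
    - {"delta_pos": [0, -15, -17], "yaw": 22, "grip": 100}
    - {"delta_pos": [0, -18, -20.4], "yaw": 26, "grip": 100}
    - {"delta_pos": [0, -21, -23.8], "yaw": 30, "grip": 100}
    - {"delta_pos": [0, -24, -27.2], "yaw": 35, "grip": 100}
    - {"delta_pos": [0, -27, -30.5], "yaw": 39, "grip": 100}
    - {"delta_pos": [0, -30, -34], "yaw": 43, "grip": 100}
    - {"delta_pos": [0, -33, -37.3], "yaw": 48, "grip": 100}
    - {"delta_pos": [0, -36, -40.7], "yaw": 52, "grip": 100}
    - {"delta_pos": [0, -39, -44.1], "yaw": 56, "grip": 100}
    - {"delta_pos": [0, -42, -47.5], "yaw": 61, "grip": 100}
    - {"delta_pos": [0, -45, -50.9], "yaw": 65, "grip": 100}
    - {"delta_pos": [0, -48, -54.3], "yaw": 70, "grip": 100}
    - {"delta_pos": [0, -50.5, -57.1], "yaw": 73, "grip": 100}
    - {"delta_pos": [0, -51.8, -58.6], "yaw": 74.9, "grip": 100}
    - {"delta_pos": [0, -51.8, -58.6], "yaw": 74.9, "grip": 100}
    - {"delta_pos": [0, -51.8, -58.6], "yaw": 74.9, "grip": 100}
  newtons: 20

```text
time_s: 2.15
position: [0.4892, -0.173, 0.2308]
tcp_rot: [0.707, 0.003, 0.707, -0.002]
wrist_force: [-0.3, -0.1, 0.2]
opening: 0.0853
```

```bash
python3 - <<'E'
from bench import r, imaging
import cv2,numpy as np
d=imaging.camera("wrist"); cv2.imwrite("pics/w2.png",d["image"])
s=r.get_state();print(s["time_s"],s["position"],s["tcp_rot"],s["joint_positions"])
from scipy.spatial.transform import Rotation as Ro
q=s["tcp_rot"];print(Ro.from_quat(np.r_[q[1:],q[0]]).as_matrix().round(3))
E
```

```text
2.2 [ 0.48916684 -0.17259654  0.23109472] [ 0.70692906  0.00234234  0.70727745 -0.00210387] [-4.09871518e-01  2.30706286e-01  1.60886679e+00  1.19076328e-04
  1.30260550e+00 -4.03615205e-01]
[[-0.     0.006  1.   ]
 [ 0.     1.    -0.006]
 [-1.     0.    -0.   ]]
```

View pics/w2.png

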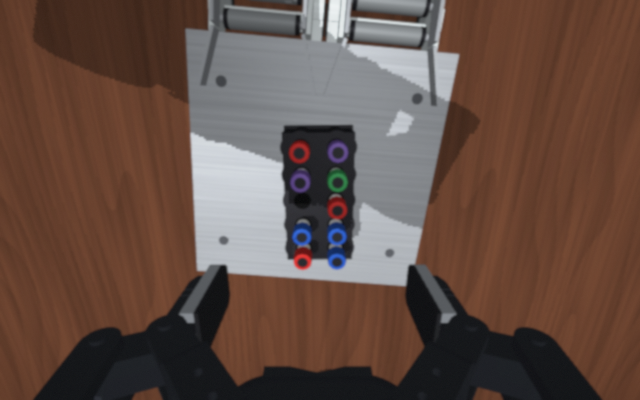

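The wrist view shows the rack centred between the fingers (columns 283-355, fingers at 228 and 408) with the lanes at the top. I'll descend and close gently.

arm_command:
  increments:
    - {"delta_pos": [2, 0, 0], "yaw": 0, "grip": 100}
    - {"delta_pos": [5, 0, 0], "yaw": 0, "grip": 100}
    - {"delta_pos": [8, 0, 0], "yaw": 0, "grip": 100}
    - {"delta_pos": [11, 0, 0], "yaw": 0, "grip": 100}
    - {"delta_pos": [13, 0, 0], "yaw": 0, "grip": 100}
    - {"delta_pos": [14.5, 0, 0], "yaw": 0, "grip": 100}
    - {"delta_pos": [14.5, 0, 0], "yaw": 0, "grip": 100}
    - {"delta_pos": [14.5, 0, 0], "yaw": 0, "grip": 90}
    - {"delta_pos": [14.5, 0, 0], "yaw": 0, "grip": 80}
    - {"delta_pos": [14.5, 0, 0], "yaw": 0, "grip": 74}
    - {"delta_pos": [14.5, 0, 0], "yaw": 0, "grip": 70}
    - {"delta_pos": [14.5, 0, 0], "yaw": 0, "grip": 65}
    - {"delta_pos": [14.5, 0, 0], "yaw": 0, "grip": 60}
    - {"delta_pos": [14.5, 0, 0], "yaw": 0, "grip": 60}
  newtons: 20

```text
time_s: 3.6
position: [0.49, -0.1732, 0.0876]
tcp_rot: [0.708, 0.002, 0.706, -0.003]
wrist_force: [-1.6, 3.2, 6.7]
opening: 0.0636
```

```bash
python3 - <<'E'
from bench import r, imaging
import cv2,numpy as np
for n in("wrist","side"):
    d=imaging.camera(n);g=d["image"]
    if n=="side": g=cv2.resize(g[130:290,200:400],None,fx=3.5,fy=3.5,interpolation=cv2.INTER_CUBIC)
    cv2.imwrite(f"pics/{n}3.png",g)
s=r.get_state();print(s["time_s"],s["position"],s["opening"],s["wrist_force"])
E
```

```text
3.7 [ 0.49000629 -0.17322506  0.08760032] 0.06363311187337824 [-1.53145621  2.34570646  6.88719531]
```

View pics/wrist3.png

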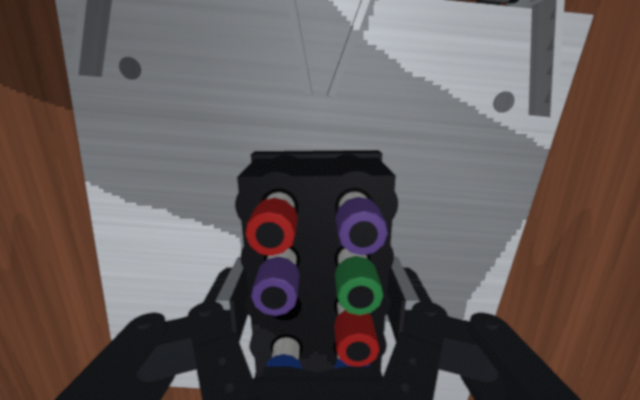

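View pics/side3.png

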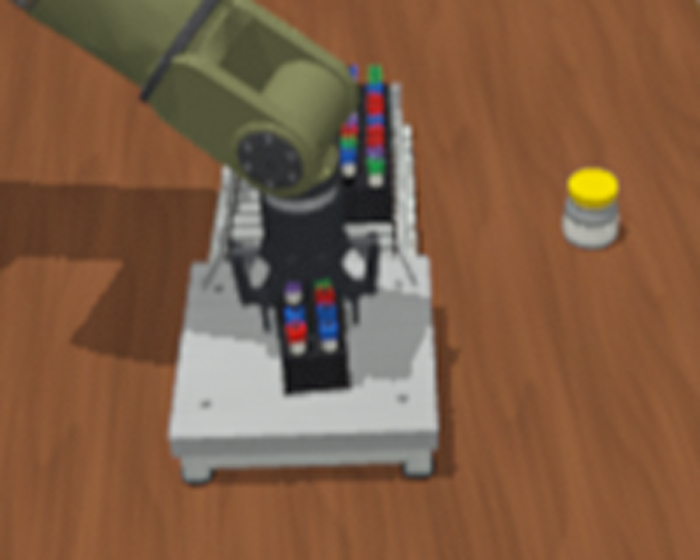

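The wrist view shows the pads on both long sides, and the opening of 63.6 mm matches the rack width. I'll lift it about 2-3 mm, shift sideways, align, and bring it into the lane mouth.

arm_command:
  increments:
    - {"delta_pos": [-0.2, 0, 0], "yaw": 0, "grip": 60}
    - {"delta_pos": [-0.4, 0, 0], "yaw": 0, "grip": 60}
    - {"delta_pos": [-0.4, 0.2, -0.7], "yaw": 0.6, "grip": 60}
    - {"delta_pos": [-0.4, 0.6, -1.8], "yaw": 1.5, "grip": 60}
    - {"delta_pos": [-0.4, 1.0, -3.2], "yaw": 2.5, "grip": 60}
    - {"delta_pos": [-0.4, 1.4, -4.6], "yaw": 3.6, "grip": 60}
    - {"delta_pos": [-0.4, 1.7, -5.6], "yaw": 4.3, "grip": 60}
    - {"delta_pos": [-0.4, 1.9, -6.0], "yaw": 4.6, "grip": 60}
    - {"delta_pos": [-0.4, 2.3, -6.0], "yaw": 4.6, "grip": 60}
    - {"delta_pos": [-0.4, 3.0, -5.9], "yaw": 4.6, "grip": 60}
    - {"delta_pos": [-0.4, 3.7, -5.9], "yaw": 4.6, "grip": 60}
    - {"delta_pos": [-0.4, 4.0, -5.9], "yaw": 4.6, "grip": 60}
    - {"delta_pos": [-0.4, 4.0, -5.9], "yaw": 4.6, "grip": 60}
  newtons: 25

```text
time_s: 5.0
position: [0.4309, -0.1323, 0.0902]
tcp_rot: [0.706, 0.031, 0.706, -0.031]
wrist_force: [1.0, -0.4, -3.2]
opening: 0.0634
```

```bash
python3 - <<'E'
from bench import r, imaging
import cv2,numpy as np
for n in("wrist","side","top"):
    d=imaging.camera(n);g=d["image"]; np.savez(f"pics/{n}4.npz",**d)
    if n=="side": g=cv2.resize(g[130:290,200:400],None,fx=3.5,fy=3.5,interpolation=cv2.INTER_CUBIC)
    cv2.imwrite(f"pics/{n}4.png",g)
s=r.get_state();print(s["time_s"],s["position"],s["opening"],s["wrist_force"])
from scipy.spatial.transform import Rotation as Ro
q=s["tcp_rot"];print(Ro.from_quat(np.r_[q[1:],q[0]]).as_matrix().round(3))
E
```

```text
5.15 [ 0.43086059 -0.13290344  0.09027061] 0.0630969626262671 [ 0.29578284  0.72064116 -3.30193641]
[[ 0.     0.087  0.996]
 [-0.     0.996 -0.087]
 [-1.    -0.     0.   ]]
```

View pics/wrist4.png

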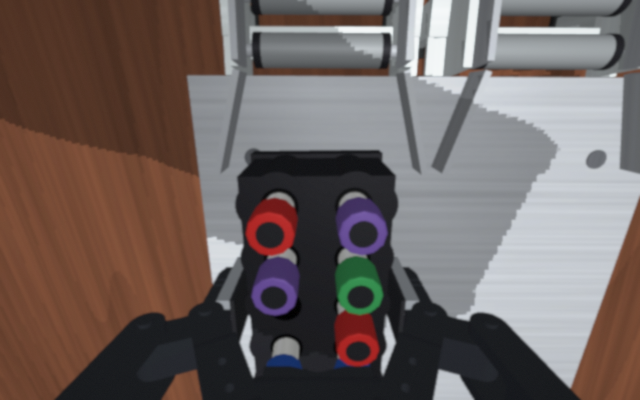

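View pics/side4.png

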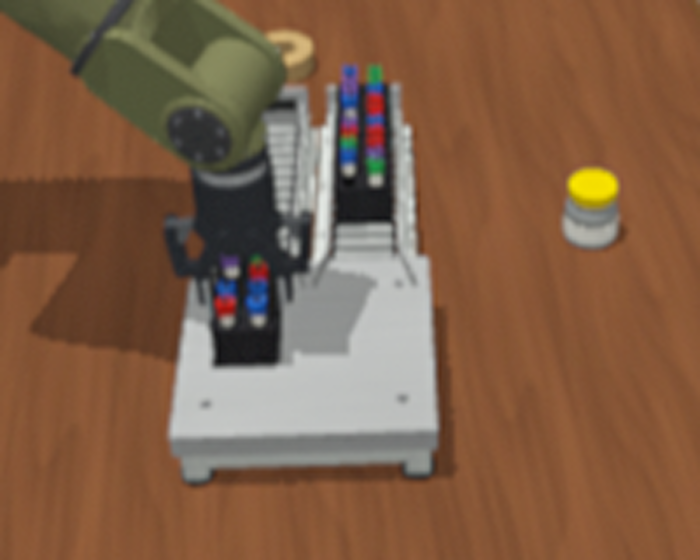

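Wrist view: the lead-ins are at (224,170)-(240,75) and (418,170)-(403,75), and the rack front corners are at (250,155) and (381,155). The rack looks about 2 mm off centre, so I'll measure it with rays.

```bash
python3 - <<'E'
from h import *
d=dict(np.load("pics/wrist4.npz"))
g=d["image"];cv2.imwrite("pics/w4z.png",cv2.resize(g[50:200,200:440],None,fx=3.3,fy=3.3,interpolation=cv2.INTER_CUBIC))
print(d["intrinsics"].round(1).tolist())
th=np.radians(85);ex=np.array([np.cos(th),np.sin(th)]);ey=np.array([-ex[1],ex[0]]);o=np.array([.4398,-.0394])
w=pts(d)
for n,uv,h in[("mouth",[(224,170),(418,170)],.08),("brow in",[(240,75),(403,75)],.08),("rollers ends",[(252,50),(391,50)],.07),("rack front top",[(238,180),(397,180)],.118),("rack front bottom",[(250,152),(381,152)],.0725)]:
    p=ray(d,uv,h)[:,:2]-o;q=np.c_[p@ex,p@ey]; print(n,q.round(4).tolist(),q[:,1].mean())
print([w[v,u] for u,v in[(224,165),(418,165),(300,155),(300,200),(238,180)]])
E
```

```text
[[311.9, 0.0, 317.2], [0.0, 311.9, 202.3], [0.0, 0.0, 1.0]]
mouth [[-0.0441, 0.0476], [-0.044, -0.0502]] -0.0012994270002828108
brow in [[0.0003, 0.036], [0.0003, -0.0386]] -0.0013089190484353933
rollers ends [[0.0119, 0.0317], [0.0119, -0.0344]] -0.0013707727114072206
rack front top [[-0.0392, 0.031], [-0.0391, -0.03]] 0.00047920239789621226
rack front bottom [[-0.0364, 0.0355], [-0.0363, -0.0325]] 0.001504216853480237
[array([ 0.38974618, -0.07626718,  0.08228347]), array([ 0.48485441, -0.08422426,  0.08343941]), array([ 0.42784391, -0.07412505,  0.08469164]), array([ 0.42848184, -0.08544861,  0.11909956]), array([ 0.40606724, -0.07524335,  0.11991394])]
```

View pics/w4z.png

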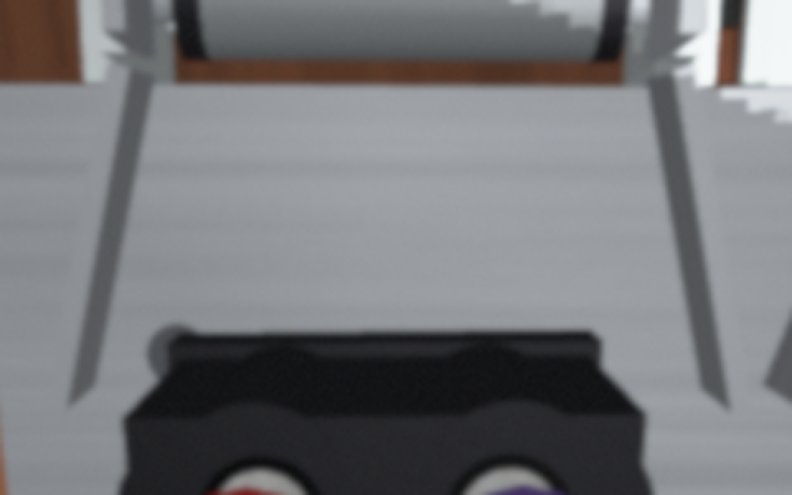

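The lane centre sits about 2.2 mm toward tool +z relative to the rack, and the yaw agrees. I'll correct that and advance into the lane.

arm_command:
  increments:
    - {"delta_pos": [0, 0.2, 0.1], "yaw": 0, "grip": 60}
    - {"delta_pos": [0, 0.6, 0.2], "yaw": 0, "grip": 60}
    - {"delta_pos": [0, 1.3, 0.2], "yaw": 0, "grip": 60}
    - {"delta_pos": [0, 2.1, 0.2], "yaw": 0, "grip": 60}
    - {"delta_pos": [0, 3.0, 0.2], "yaw": 0, "grip": 60}
    - {"delta_pos": [0, 4.0, 0.2], "yaw": 0, "grip": 60}
    - {"delta_pos": [0, 5.0, 0.2], "yaw": 0, "grip": 60}
    - {"delta_pos": [0, 6.0, 0.2], "yaw": 0, "grip": 60}
    - {"delta_pos": [0, 7.0, 0.2], "yaw": 0, "grip": 60}
    - {"delta_pos": [0, 7.7, 0.2], "yaw": 0, "grip": 60}
    - {"delta_pos": [0, 8.0, 0.2], "yaw": 0, "grip": 60}
    - {"delta_pos": [0, 8.0, 0.2], "yaw": 0, "grip": 60}
  newtons: 25

```text
time_s: 6.35
position: [0.4398, -0.053, 0.0903]
tcp_rot: [0.706, 0.031, 0.706, -0.031]
wrist_force: [0.0, -0.4, -2.7]
opening: 0.0632
```

```bash
python3 - <<'E'
from bench import r, imaging
import cv2,numpy as np
for n in("wrist","side"):
    d=imaging.camera(n);g=d["image"]; np.savez(f"pics/{n}5.npz",**d)
    if n=="side": g=cv2.resize(g[130:290,200:400],None,fx=3.5,fy=3.5,interpolation=cv2.INTER_CUBIC)
    cv2.imwrite(f"pics/{n}5.png",g)
s=r.get_state();print(s["time_s"],s["position"],s["opening"],s["wrist_force"])
E
```

```text
6.45 [ 0.4397963  -0.05348277  0.0903048 ] 0.06354995642604916 [-0.53283751 -0.45132051 -3.03396978]
```

View pics/wrist5.png

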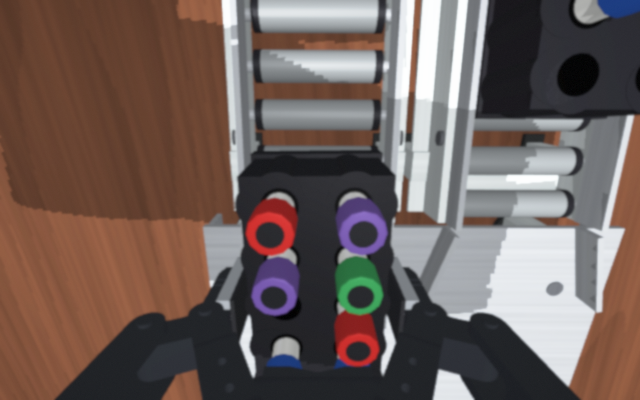

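View pics/side5.png

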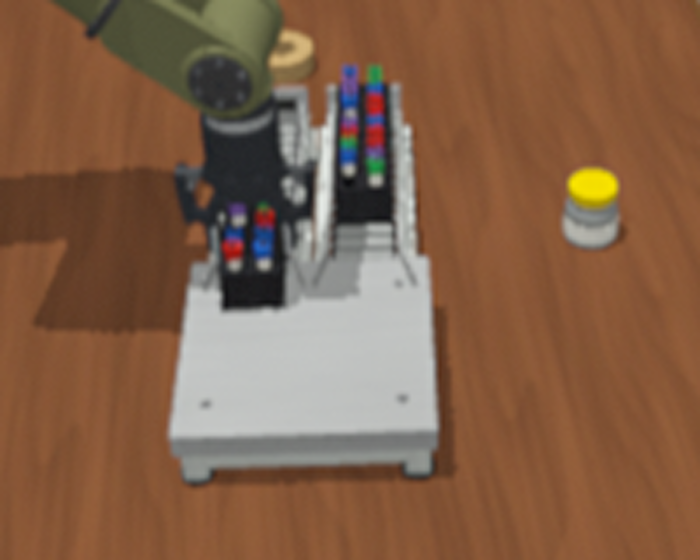

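The rack's front is between the guides on the rollers (guides at columns 240 and 395), centred, with no contact force. I'll lower it onto the plate, slide its middle past the first roller, and open the fingers slowly.

arm_command:
  increments:
    - {"delta_pos": [0.1, 0, 0], "yaw": 0, "grip": 60}
    - {"delta_pos": [0.2, 0.2, 0], "yaw": 0, "grip": 60}
    - {"delta_pos": [0.2, 0.7, 0], "yaw": 0, "grip": 60}
    - {"delta_pos": [0.2, 1.4, 0], "yaw": 0, "grip": 60}
    - {"delta_pos": [0.2, 2.2, 0], "yaw": 0, "grip": 60}
    - {"delta_pos": [0.2, 3.0, 0], "yaw": 0, "grip": 60}
    - {"delta_pos": [0.2, 3.7, 0], "yaw": 0, "grip": 60}
    - {"delta_pos": [0.2, 4.0, 0], "yaw": 0, "grip": 60}
    - {"delta_pos": [0.2, 4.0, 0], "yaw": 0, "grip": 60}
    - {"delta_pos": [0.2, 4.0, 0], "yaw": 0, "grip": 76}
    - {"delta_pos": [0.2, 4.0, 0], "yaw": 0, "grip": 80}
    - {"delta_pos": [0.2, 4.0, 0], "yaw": 0, "grip": 85}
    - {"delta_pos": [0.2, 4.0, 0], "yaw": 0, "grip": 90}
    - {"delta_pos": [0.2, 4.0, 0], "yaw": 0, "grip": 95}
    - {"delta_pos": [0.2, 4.0, 0], "yaw": 0, "grip": 95}
    - {"delta_pos": [0.2, 4.0, 0], "yaw": 0, "grip": 95}
  newtons: 20

```text
time_s: 8.05
position: [0.4433, -0.0135, 0.0883]
tcp_rot: [0.706, 0.031, 0.706, -0.031]
wrist_force: [0.3, 0.3, 0.2]
opening: 0.0809
```

```bash
python3 - <<'E'
from bench import r, imaging
import cv2,numpy as np
for n in("wrist","side"):
    d=imaging.camera(n);g=d["image"]; np.savez(f"pics/{n}6.npz",**d)
    if n=="side": g=cv2.resize(g[130:290,200:400],None,fx=3.5,fy=3.5,interpolation=cv2.INTER_CUBIC)
    cv2.imwrite(f"pics/{n}6.png",g)
s=r.get_state();print(s["time_s"],s["position"],s["opening"],s["wrist_force"])
E
```

```text
8.15 [ 0.44326589 -0.01348313  0.08829101] 0.08061363542812422 [-0.24174238  0.55782621 -0.35692928]
```

View pics/wrist6.png

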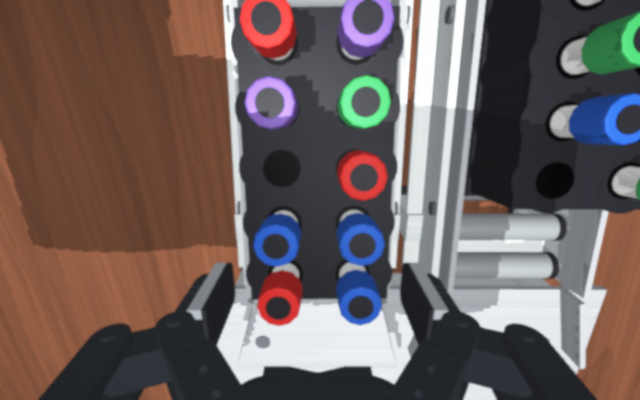

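View pics/side6.png

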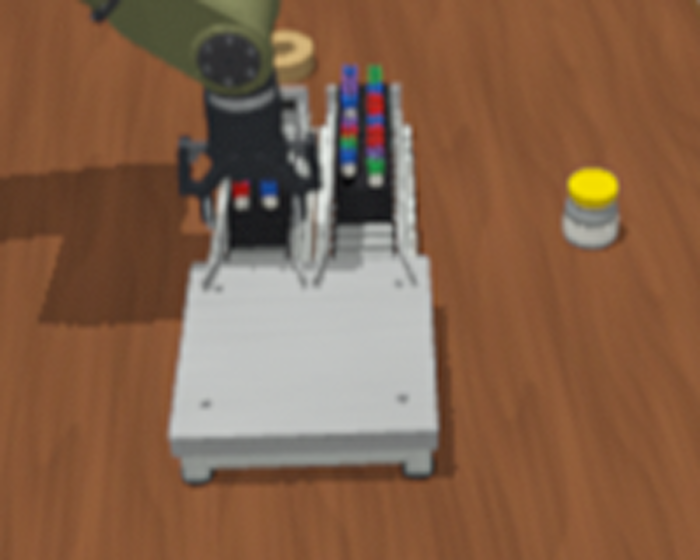

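The rack is free of the fingers and rolling down: its rear edge is at row 298 in the wrist view. I'll wait with the arm still, then raise it straight up and look again.

arm_command:
  increments:
    - {"delta_pos": [0, 0, 0], "yaw": 0, "grip": 95}
    - {"delta_pos": [0, 0, 0], "yaw": 0, "grip": 95}
    - {"delta_pos": [0, 0, 0], "yaw": 0, "grip": 95}
    - {"delta_pos": [0, 0, 0], "yaw": 0, "grip": 95}
    - {"delta_pos": [0, 0, 0], "yaw": 0, "grip": 95}
    - {"delta_pos": [0, 0, 0], "yaw": 0, "grip": 95}
    - {"delta_pos": [0, 0, 0], "yaw": 0, "grip": 95}
    - {"delta_pos": [0, 0, 0], "yaw": 0, "grip": 95}
    - {"delta_pos": [-1, 0, 0], "yaw": 0, "grip": 95}
    - {"delta_pos": [-4, 0, 0], "yaw": 0, "grip": 95}
    - {"delta_pos": [-8, 0, 0], "yaw": 0, "grip": 95}
    - {"delta_pos": [-12, -3, 0], "yaw": 0, "grip": 95}
    - {"delta_pos": [-15, -7, 0], "yaw": 0, "grip": 95}
    - {"delta_pos": [-15, -11, 0], "yaw": 0, "grip": 95}
    - {"delta_pos": [-15, -15, 0], "yaw": 0, "grip": 95}
    - {"delta_pos": [-15, -18, 0], "yaw": 0, "grip": 95}
    - {"delta_pos": [-15, -20, 0], "yaw": 0, "grip": 95}
    - {"delta_pos": [-15, -20, 0], "yaw": 0, "grip": 95}

```text
time_s: 9.95
position: [0.4253, -0.2145, 0.2388]
tcp_rot: [0.706, 0.032, 0.706, -0.032]
wrist_force: [0.1, 0.1, 1.1]
opening: 0.0813
```

```bash
python3 - <<'E'
from bench import r, imaging
from h import *
o=np.array([.4398,-.0394]);th=np.radians(85);ex=np.array([np.cos(th),np.sin(th)]);ey=np.array([-ex[1],ex[0]]);o=o-.0013*ey
for n in("side","top"):
    d=imaging.camera(n);g=d["image"]; np.savez(f"pics/{n}7.npz",**d)
    c=g[175:285,205:425] if n=="top" else g[130:290,200:400]
    cv2.imwrite(f"pics/{n}7.png",cv2.resize(c,None,fx=3.5,fy=3.5,interpolation=cv2.INTER_CUBIC))
    w=pts(d);p=w[...,:2]-o;X=p@ex;Y=p@ey
    for nm,c in(("rack",0),("parked",-.11)):
        m=(np.abs(Y-c)<.05)&(X>0)&(X<.32)&(w[...,2]>.10-X*.105+.01)&(w[...,2]<.2)
        q=np.c_[X[m],Y[m]].astype(np.float32); print(n,nm,m.sum(),cv2.minAreaRect(q) if m.sum()>5 else "",np.percentile(w[m][:,2],[5,50,95]) if m.sum() else "")
s=r.get_state();print(s["time_s"],s["position"],s["wrist_force"])
E
```

```text
side rack 134 ((0.24274471402168274, -0.010588251054286957), (0.052542347460985184, 0.13211944699287415), 83.10330963134766) [0.08624605 0.1060275  0.12381267]
side parked 555 ((0.17893722653388977, -0.1111922562122345), (0.06139647960662842, 0.24007028341293335), 89.21672058105469) [0.08897355 0.10925322 0.13208254]
top rack 854 ((0.2441275715827942, 0.00026115402579307556), (0.13381615281105042, 0.06759797036647797), 2.7289669513702393) [0.08656606 0.09550026 0.12235452]
top parked 1658 ((0.18855032324790955, -0.10609246045351028), (0.07224135845899582, 0.2464415282011032), 89.13252258300781) [0.08764349 0.10379197 0.13077992]
10.05 [ 0.4256607  -0.21252675  0.23868603] [ 0.16859935  0.30330571 -0.22895666]
```

View pics/top7.png

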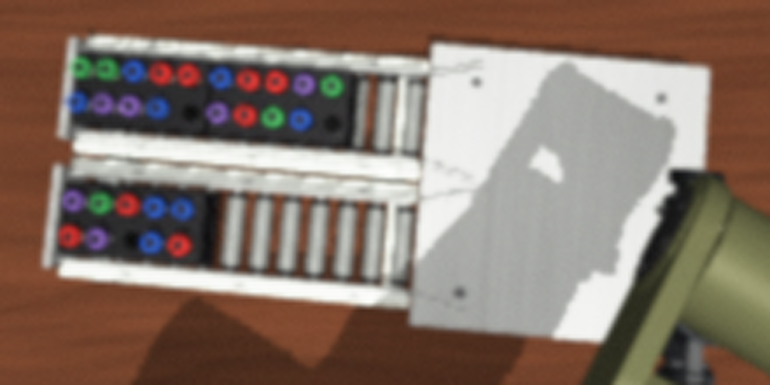

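View pics/side7.png

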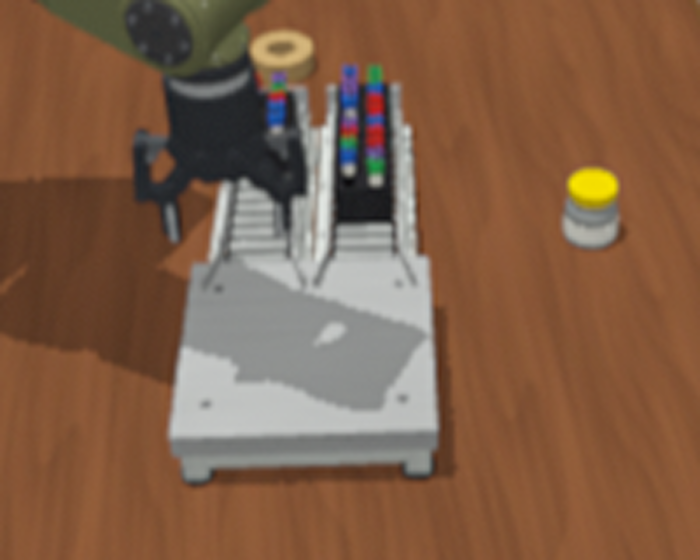

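The top view shows the rack at the lower end of the empty lane (columns 62-212), with the parked racks unchanged. To check that it really touches the stop, I'll look with the wrist camera from above and compare with parked_rack1.

arm_command:
  increments:
    - {"delta_pos": [-1, 3, 0.2], "yaw": 0, "grip": 95}
    - {"delta_pos": [-2, 7, 0.8], "yaw": 0, "grip": 95}
    - {"delta_pos": [-3, 11, 1.4], "yaw": 0, "grip": 95}
    - {"delta_pos": [-4, 15, 2], "yaw": 0, "grip": 95}
    - {"delta_pos": [-5, 19, 2.5], "yaw": 0, "grip": 95}
    - {"delta_pos": [-5, 23, 3], "yaw": 0, "grip": 95}
    - {"delta_pos": [-5, 27, 3.5], "yaw": 0, "grip": 95}
    - {"delta_pos": [-5, 30, 4], "yaw": 0, "grip": 95}
    - {"delta_pos": [-5, 32, 4], "yaw": 0, "grip": 95}
    - {"delta_pos": [-5, 32, 4], "yaw": 0, "grip": 95}

```text
time_s: 11.05
position: [0.493, 0.1055, 0.2884]
tcp_rot: [0.706, 0.03, 0.707, -0.029]
wrist_force: [-0.5, -0.1, -0.9]
opening: 0.0808
```

```bash
python3 - <<'E'
from bench import r, imaging
from h import *
d=imaging.camera("wrist");np.savez("pics/wrist8.npz",**d);cv2.imwrite("pics/wrist8.png",d["image"])
print(r.get_state()["position"])
E
```

```text
[0.49304557 0.10414939 0.28844545]
```

View pics/wrist8.png

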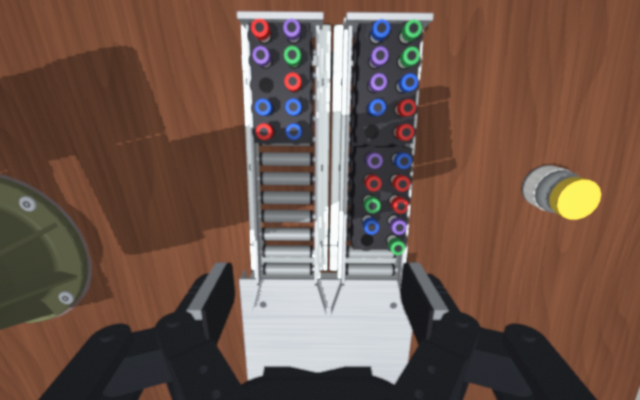

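The wrist view shows the sent rack's cap rows at rows 28, 55, 82, 107 and 132. They match parked_rack1's rows (29, 55, 82, 107, 132), so the rack sits against the stop and is square. I'll do a last stillness and bystander check, then hand in.

```bash
python3 - <<'E'
from bench import r, imaging
from h import *
a=np.load("pics/wrist8.npz")["image"];b=imaging.camera("wrist")["image"]
print("wrist diff on rack",np.abs(a[10:145,235:430].astype(int)-b[10:145,235:430]).mean())
t0=np.load("pics/top0.npz")["image"];t=imaging.camera("top")["image"]
hsv=[cv2.cvtColor(x,cv2.COLOR_BGR2HSV) for x in(t0,t)]
for n,(x0,x1,y0,y1),lo,hi in[("yellow",(275,320,105,150),(22,150,120),(35,255,255)),("blue",(460,495,212,240),(100,120,60),(130,255,255)),("roll",(150,192,212,250),(10,60,170),(25,190,255))]:
    o=[]
    for h in hsv:
        m=cv2.moments(cv2.inRange(h[y0:y1,x0:x1],lo,hi),True);o.append((round(m["m10"]/max(m["m00"],1),2),round(m["m01"]/max(m["m00"],1),2),m["m00"]))
    print(n,o)
r.sign_off()
E
```

```text
wrist diff on rack 10.592225387780942
yellow [(20.57, 20.15, 72.0), (20.48, 19.74, 91.0)]
blue [(17.66, 13.09, 138.0), (17.66, 13.09, 138.0)]
roll [(20.6, 18.79, 405.0), (20.61, 18.75, 402.0)]
the job is handed in; nothing more can be done
```

I gripped the rack lightly (20–25 N) and lifted it 2–3 mm. I moved it across the plate, squared it to the empty lane and slid its middle past the first roller. When I let go, it rolled down the lane by itself. The job was handed in at about 11 s on the robot's clock.

**Checks that passed:**
- **Rack position:** in the last wrist picture its five cap rows line up within 1 px with those of parked_rack1, which rests on its own stop. It stands upright, between the guides.
- **Parked racks:** by eye they look unmoved in the pictures; I did not measure them.
- **Pots and label roll:** the small pot and the roll are at the same pixels in the top view. The yellow lid shifted 0.4 px, about 1 mm, which is within noise.

**Checks that were unclear or disagreed:**
- **Top-view depth:** it put the rack's outline centre at x 0.244, y 0.000 in the lane's frame. That outline was too long (134 mm) because the mask took in parts of the stop, so its x is rough. Its angle read 2.7° for the same reason.
- **Top-view caps:** by eye these suggested the rack might sit about 4 mm short of the stop. The closer wrist view did not bear this out.
- **Side-view depth:** the arm partly blocked it, and it gave y −0.011, which I set aside.
- **Stillness:** the difference between two wrist pictures was not near zero (mean 10.6 grey levels). I think this was the camera arm still settling, but I handed in without checking further, so I have no separate proof that the rack was at rest.

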